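# Right the fallen flask in its carrier

### The arm

A 6-joint arm with a two-finger parallel gripper is mounted at the origin on a cart in front of the work surface, level with it; the furniture and walls round the work are solid. World frame = base frame: x ahead of the robot, y to its left, z up, the work surface at z = 0. Lengths are in mm, angles in rad, forces in N, time in s.
With the tool pointing down it reaches from about 325 to 875 mm from the base axis. Payload 4.4 kg.
Tool frame: the origin (TCP) lies on the centre line of the jaws, within the pads' length; the fingertips stand ahead of it and the grasp point (between the pads) lies 6 mm ahead of it (ctrl.tcp_to_tips is the z of the fingertips in the tool frame, in mm); z points along the fingers, y is the line along which they close (so a half turn about z gives the same grasp; the last joint's range is limited). The gripper opens to 85 mm and grips with 20 to 120 N. Pads are 22 mm wide; open, the fingers measure 114 mm over their backs; the gripper's body (76 mm by 85 mm) begins 54 mm behind the grasp point. The pads swing forward as they close: fully open they stand 13 mm farther back than shut.
Start: joints at [-1.282, 0.207, 1.542, -0, 1.393, -0.15], TCP at [244.279, -520.534, 256.282] pointing down, gripper open.
Joint ranges: [-2.73, 2.73], [-0.86, 2.22], [0.23, 2.46], [-1.11, 4.25], [0.08, 2.63], [-2.82, 2.82]. Speed limits (rad/s): [2.79, 2.79, 3.14, 3.14, 3.14, 3.14].

### API

Orientations are given as a 3x3 rotation matrix whose columns are the frame's x, y, z axes.
In Python, from plant import ctrl, sensors, optics gives the robot as it stands. Calls block until the motion is done:
- ctrl.move_ptp(position, orientation): joint-space move of the TCP to a pose.
- ctrl.move_l(position, rot=None, vel=150, threshold=None): straight line of the TCP; rot=None keeps the orientation; vel is the mean speed in mm/s. With threshold (N) it stops when the force on the tool has changed by that much, and returns True; else False.
- ctrl.set_joints(angles): joint-space move.
- ctrl.gripper_to(opening, force=None): finger opening in mm; force is the grip in N (None keeps the last); returns when the fingers have stopped.
- ctrl.hold(seconds).
- ctrl.solve_ik(position, orientation): joint angles nearest the present ones, or None.
- sensors.read_state(): the state.
- optics.grab_frame(name): name is "scene" or "top" or "wrist"; returns (picture, depth): 384x512x3 uint8, red, green, blue; 384x512 float32, mm along the optical axis (not along the pixel's ray), 0 where there is no reading.
- optics.camera_params(name): a dict with "mtx" (3x3 intrinsics, pixels), "k1" (the pictures are not rectified: a ray, as slopes to the right and down, at radius r is drawn at 1 + k1 r^2 times it, then the intrinsics apply), "R" (3x3) and "t" (3): a world point X has camera coordinates R X + t; the wrist camera has in their place "T_tool_cam" (4x4, takes a point from camera to tool coordinates, whose origin is the TCP and whose axes are the flange's). Camera axes: x right, y down, z forward; pixel columns grow to the right and rows downward; lengths in mm; the calibration is good to about 2 mm. A picture is of the moment at which its call begins: read the wrist's pose just before it. camera_params takes no time and is no camera call.
A pose or a line that the arm cannot do raises ctrl.MotionError and nothing moves.
- ctrl.finish_job(): hands the job in; it is judged then, once.
The state is a dict: "t": time; "q": joint angles; "qvel": joint speeds; "tau": joint torques, N m; "eef_pos": TCP position; "eef_rot": TCP orientation; "force": force on the tool from outside, world axes, zero at the start; "wrist_torque": the same for the moment, N m; "grip_width": finger opening in mm; "grasp_force": force on a finger pad.
Only numpy, scipy, OpenCV 4.12 (cv2) and the standard library are available. Lean on these libraries where they do the work, as an engineer would, in place of code of your own. Each camera call takes 0.05 s, during which the arm holds its last target. There are 200 camera calls.

### The job

The slim flask has toppled inside the deep carrier. Tip it up and stand it upright on its own foot in about the middle of the carrier's floor, without lifting it out of the carrier on the way; then, with the flask standing, swing the carrier's carrying handle fully up so that it is ready to be carried. Leave the small bottle and the jar near it where they are.

Things in the scene. Friction and masses are not known exactly. Their poses are not given: they have to be found in the camera images.
- carrier_floor (a point): Centre of the inner floor of the carrier, a deep grey open bin fixed to the bench at any angle. Inside 140 mm (its x) by 136 mm (its y), 125 mm deep; walls 5 mm thick with a 4 mm bead outside; inner floor 5 mm and rim 130 mm above the bench. Axes: z up, x towards the side on which the handle is folded, y along the handle's bar.
- flask_mid (a point): Centre (half-way along, on the axis) of the slim aluminium flask, 150 mm long. Its z axis runs from foot to cap: foot 75 mm below this point, top 75 mm above. Body 46 mm diameter to 108 mm above the foot, shoulder to 122 mm, black screw cap of 36 mm diameter to 150 mm. 0.14 to 0.28 kg. Starts leaning about 45 degrees, foot in the corner of one y wall, cap against the other; stands stably on its flat foot.
- bail (a joint): Angle in rad of the carrying handle (steel bail) about its hinge line: 0 is level, sticking out on the carrier's +x side, 1.57 is upright over the carrier, against its stop. It starts folded down, 0.25 to 0.6. The hinge is stiff enough to stay wherever it is left; about 4 N at the bar moves it.
- bail_hinge (a point): Middle of the handle's hinge line, which runs along the carrier's y axis, 95 mm above the bench and above the centre of the carrier's floor. The handle's two arms pass outside the y walls, 84 mm either side of this point.
- bail_grip (a point): Centre of the handle's bar, 130 mm from the hinge line: a round black sleeve of 20 mm diameter and 90 mm length along the carrier's y axis. With the handle upright the bar is 225 mm above the bench.
- small_bottle: Small clear bottle with an orange cap, 56 mm wide and 99 mm tall, standing near the carrier; origin at the centre of its underside. Leave it alone.
- jar: White jar with a red cap, 52 mm wide and 85 mm tall, standing near the carrier; origin at the centre of its underside. Leave it alone.

How it is judged:
By the outcome, as a careful person would: the job done as asked, in the order asked, and still so for the second after the job is handed in, with the robot touching nothing.
It also fails if it takes over 48 s, if anything falls off the work surface, if the arm or the gripper's body presses on something with over 40 N, if the wrist force passes 120 N, or if a joint passes its speed limit or range.

## Working session

There is one attempt and no reset: what is moved stays moved. The work goes in short steps, each a Python script; the robot and the scene stay as the last script left them, time stands still between calls to the robot, and variables do not carry over. Pictures are saved under pics/ and viewed, at most 10 in all, crops included, and the job is handed in when it is done.

```bash
ls; mkdir -p pics; python3 - <<'E'
from plant import ctrl,sensors,optics
import cv2,numpy as np
a=[]
for n in("scene","top"):
    p,d=optics.grab_frame(n); np.savez(""+n,p=p,d=d); cv2.imwrite(f"pics/{n}0.png",p[:,:,::-1]); c=optics.camera_params(n); print(n,c, (d>0).mean())
print(optics.camera_params("wrist"),ctrl.tcp_to_tips,sensors.read_state()["t"])
E
```

```text
pics
scene {'mtx': array([[413.36071105,   0.        , 258.65836559],
       [  0.        , 413.36071105, 190.42915059],
       [  0.        ,   0.        ,   1.        ]]), 'k1': -0.05883641604992662, 'R': array([[ 0.84505523, -0.53466212,  0.00425113],
       [-0.23297554, -0.37536039, -0.89712149],
       [ 0.48125258,  0.7571268 , -0.44176346]]), 't': array([-652.9963203 ,   87.06813976,  939.50049265])} 0.9962209065755209
top {'mtx': array([[387.93820652,   0.        , 255.10944834],
       [  0.        , 387.93820652, 184.4401159 ],
       [  0.        ,   0.        ,   1.        ]]), 'k1': -0.060131672114174146, 'R': array([[ 0.0288272 , -0.99932753,  0.02266014],
       [-0.98854804, -0.03186097, -0.14750476],
       [ 0.14812754, -0.01814849, -0.98880173]]), 't': array([-319.82598485,  544.48981334,  870.38133483])} 0.9960225423177084
{'mtx': array([[273.2742188 ,   0.        , 256.67741863],
       [  0.        , 273.2742188 , 193.84316694],
       [  0.        ,   0.        ,   1.        ]]), 'k1': 0.00895871341557842, 'T_tool_cam': array([[ 2.59306490e-04, -9.50747015e-01, -3.09967814e-01,
         7.88729931e+01],
       [ 9.99999874e-01,  1.13556092e-04,  4.88255023e-04,
        -2.74960743e-01],
       [-4.29008272e-04, -3.09967902e-01,  9.50746925e-01,
        -1.18608022e+02],
       [ 0.00000000e+00,  0.00000000e+00,  0.00000000e+00,
         1.00000000e+00]])} 25.0 0.1
```

View pics/scene0.png

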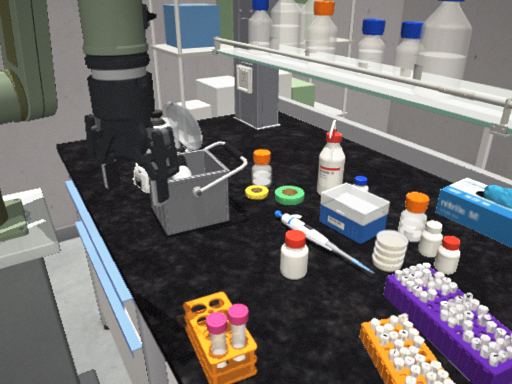

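View pics/top0.png

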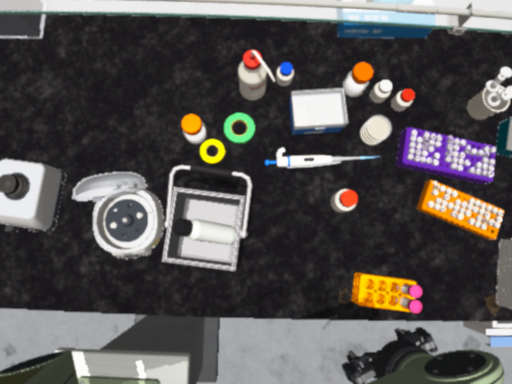

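The top view shows the carrier at about (207,228) with its handle folded up-image (world +x). The flask's foot is at (238,235) and its cap at (183,228). A centrifuge stands close on the left at (128,220), the small bottle is at (193,128) and the jar at (345,200). In the scene view the carrier is at (190,190), partly hidden by the gripper.

```bash
cat > h.py <<'E'
import numpy as np,cv2
from plant import ctrl,sensors,optics
def rays(c,uv):
    K=np.array(c["mtx"]); xy=(np.asarray(uv,float)-K[:2,2])/[K[0,0],K[1,1]]
    s=xy.copy()
    for _ in range(8): s=xy/(1+c["k1"]*(s**2).sum(-1,keepdims=True))
    return np.concatenate([s,np.ones(s.shape[:-1]+(1,))],-1)
def cloud(c,d):
    v,u=np.mgrid[:d.shape[0],:d.shape[1]]
    X=rays(c,np.stack([u,v],-1))*d[...,None]
    return (X-c["t"])@c["R"]      # R^T (X-t)
E
python3 - <<'E'
from h import *
for n in("top","scene"):
    f=np.load(n+".npz"); p,d=f["p"],f["d"]; X=cloud(optics.camera_params(n),d); np.save(n+"X",X)
    if n=="top":
        for nm,(r0,r1,c0,c1) in dict(carrier=(180,280,155,250),bottle=(108,145,178,210),jar=(185,215,328,362),centr=(165,260,70,160)).items():
            q=X[r0:r1,c0:c1].reshape(-1,3); 
            if nm!="carrier": q=q[q[:,2]>20]; print(nm,np.percentile(q,[1,50,99],axis=0).round())
        # rim
        m=(abs(X[...,2]-130)<6); m[:180]=0;m[285:]=0;m[:,:155]=0;m[:,255:]=0
        hsv=cv2.cvtColor(p,cv2.COLOR_RGB2HSV)
        q=X[m][:,:2].astype(np.float32); print(len(q)); r=cv2.minAreaRect(q); print(r,cv2.boxPoints(r).round())
        m2=np.zeros(p.shape[:2],bool); m2[160:185,165:255]=1
        blk=m2&(p.max(-1)<60)&(X[...,2]>115); q=X[blk]; print("bar",len(q),np.percentile(q,[2,50,98],axis=0).round())
        m3=np.zeros(p.shape[:2],bool); m3[195:275,170:245]=1
        cap=m3&(p.max(-1)<60); q=X[cap]; print("cap",len(q),np.percentile(q,[2,25,50,75,98],axis=0).round())
        wh=m3&(p.min(-1)>150)&(X[...,2]<125); q=X[wh]; print("white",len(q),np.percentile(q,[2,25,50,75,98],axis=0).round())
E
python3 -c "
import cv2;a=cv2.imread('pics/top0.png')[150:280,60:260];cv2.imwrite('pics/c.png',cv2.resize(a,None,fx=4,fy=4,interpolation=2)[:600,:800])"
```

```text
bottle [[ 419. -286.   21.]
 [ 673. -157.   95.]
 [ 703. -130.  948.]]
jar [[ 497. -532.   24.]
 [ 520. -507.   76.]
 [ 548. -488.   88.]]
centr [[381. -84.  23.]
 [479. -15.  60.]
 [550.  60. 226.]]
1503
((454.0003967285156, -202.60406494140625), (175.91981506347656, 184.1780242919922), 88.10356903076172) [[ 359. -287.]
 [ 543. -294.]
 [ 549. -118.]
 [ 365. -112.]]
bar 362 [[ 553. -254.  140.]
 [ 565. -210.  147.]
 [ 578. -167.  153.]]
cap 1291 [[ 339. -282.   -4.]
 [ 349. -216.   -1.]
 [ 391. -150.    1.]
 [ 442. -131.  100.]
 [ 511. -110.  135.]]
white 2960 [[ 377. -274.    1.]
 [ 408. -233.    4.]
 [ 441. -204.    5.]
 [ 480. -176.   60.]
 [ 511. -135.  115.]]
```

View pics/c.png

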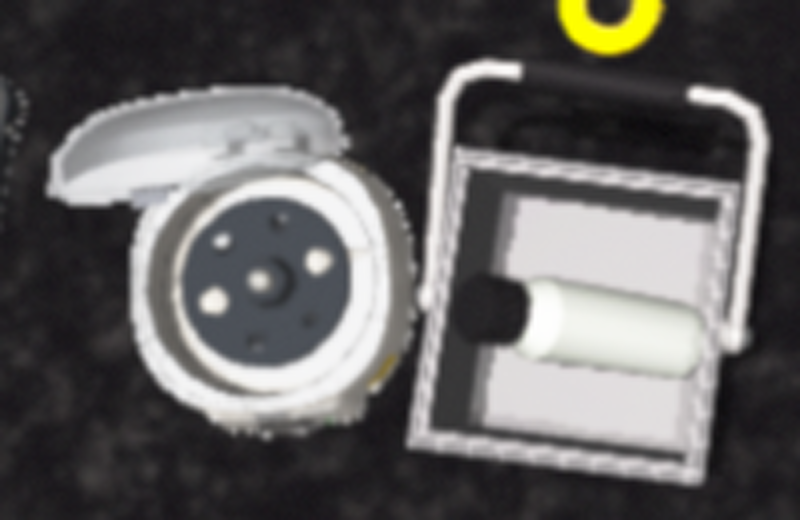

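The crop shows the rim's outer corners at full-image pixels (174,187), (244,196), (236,271) and (163,261). The cap is at (183,227), the foot end at (235,236) and the bar from (190,167) to (232,173). The centrifuge body stands about 5–10 mm from the +y wall.

```bash
python3 - <<'E'
from h import *
c=optics.camera_params("top"); X=np.load("topX.npy"); p=np.load("top.npz")["p"]
cam=-c["R"].T@c["t"]
def toz(uv,z):
    r=rays(c,uv)@c["R"]; return cam+r*((z-cam[2])/r[:,2])[:,None]
P=toz([[174,187.5],[244.5,196.2],[236.2,271.2],[162.5,261.2]],130); print(P.round(1),P.mean(0))
e=lambda a,b:(P[b]-P[a])[:2]
print([np.linalg.norm(e(a,(a+1)%4)).round(1) for a in range(4)])
xd=e(3,0)+e(2,1); ang=np.arctan2(xd[1],xd[0]); yd=e(1,0)+e(2,3); print("x ang",ang,"y ang-90",np.arctan2(yd[1],yd[0])-np.pi/2)
C=P.mean(0)[:2]; a=(ang+np.arctan2(yd[1],yd[0])-np.pi/2)/2
R=np.array([[np.cos(a),-np.sin(a)],[np.sin(a),np.cos(a)]])
L=X.copy(); L[...,:2]=(X[...,:2]-C)@R
# rim refine: points at rim height
for nm,m in dict(rimx=(abs(L[...,1])<60)&(abs(abs(L[...,0])-73)<14),rimy=(abs(L[...,0]+35)<35)&(abs(abs(L[...,1])-71)<12)).items():
    ax=0 if nm=="rimx" else 1
    q=L[m&(abs(L[...,2]-130)<5)]; print(nm,[(len(s),np.percentile(s[:,ax],[3,50,97]).round(1),np.median(s[:,2])) for s in(q[q[:,ax]>0],q[q[:,ax]<0])])
# flask
ins=(abs(L[...,0])<62)&(abs(L[...,1])<66)&(L[...,2]>25)&(L[...,2]<150)
q=L[ins]; 
for y in range(-65,66,10):
    s=q[abs(q[:,1]-y)<5]; 
    if len(s): t=s[s[:,2]>s[:,2].max()-12]; print(y,len(s),s[:,2].max().round(1),t[:,0].mean().round(1),np.percentile(s[:,0],[2,98]).round())
b=(L[...,0]>100)&(L[...,0]<145)&(abs(L[...,1])<40)&(L[...,2]>110)&(L[...,2]<180); s=L[b]; print("bar",len(s),np.percentile(s,[2,50,98],axis=0).round(1))
z=(L[...,1]>84)&(L[...,1]<220)&(abs(L[...,0])<110)&(L[...,2]>20)&(L[...,2]<400); s=L[z]
for y in range(85,220,20):
    t=s[abs(s[:,1]-y)<10]; print("cent",y,t[:,2].max().round(), t[t[:,2].argmax(),0].round())
E
```

```text
[[ 529.  -129.3  130. ]
 [ 515.2 -279.7  130. ]
 [ 358.5 -267.6  130. ]
 [ 374.1 -114.2  130. ]] [ 444.20219197 -197.70861385  130.        ]
[np.float64(151.0), np.float64(157.1), np.float64(154.2), np.float64(155.6)]
x ang -0.08690968168626682 y ang-90 -0.09666213768242748
rimx [(241, array([71.1, 75.3, 79.8]), np.float64(128.77434237645264)), (255, array([-78.1, -73.8, -69.6]), np.float64(128.6341936236078))]
rimy [(153, array([70.1, 74.3, 78.8]), np.float64(128.6227572981865)), (149, array([-75.1, -70.8, -66.6]), np.float64(128.78742404388996))]
-65 19 43.6 -4.6 [-19.   9.]
-55 76 51.7 -4.7 [-24.  15.]
-45 88 64.6 -3.4 [-27.  17.]
-35 93 70.1 -4.3 [-26.  17.]
-25 96 80.9 -3.9 [-26.  16.]
-15 95 90.4 -4.2 [-26.  17.]
-5 100 101.8 -3.8 [-25.  18.]
5 108 110.5 -3.3 [-26.  18.]
15 104 115.0 -3.2 [-25.  18.]
25 103 124.1 -3.5 [-25.  19.]
35 102 134.3 -3.1 [-21.  16.]
45 90 139.5 -3.3 [-21.  15.]
55 69 133.7 -3.0 [-20.  15.]
65 34 123.0 -2.6 [-18.  12.]
bar 356 [[113.3 -38.4 139.9]
 [121.4   0.  147.7]
 [131.8  38.3 150.9]]
cent 85 138.0 105.0
cent 105 69.0 -11.0
cent 125 185.0 58.0
cent 145 211.0 44.0
cent 165 219.0 39.0
cent 185 229.0 31.0
cent 205 228.0 31.0
```

Measured: carrier angle about −0.092, rim height 129, flask leaning about 45° along the carrier's y axis, and the handle at about 0.36 rad. All of these agree with the sizes given. Next I plan the poses and check that the arm can reach them.

```bash
cat >> h.py <<'E'
from scipy.spatial.transform import Rotation as Ro
A=-0.092; RC=Ro.from_euler('z',A).as_matrix()
O=np.array([444.2,-197.7,0])+RC@[0.75,1.75,0]
W=lambda p:O+RC@np.asarray(p,float)          # carrier -> world
T0=np.array([[0,-1,0],[-1,0,0],[0,0,-1]],float)   # cols: x=-Yc y=-Xc z=-Z
def rot(t,flip=1):  # t deg: tool backs off towards +y_c
    B=T0@np.diag([flip,flip,1]); return RC@Ro.from_euler('x',-t,degrees=True).as_matrix()@B
FX=-4.5; TH0=45.7; S=143
def pose(th,tilt0,h,flip=1,back=0):  # TCP for flask lean th deg
    t=np.radians(th); u=np.array([0,np.sin(t),np.cos(t)])
    mid=np.array([FX*th/TH0,1.8*th/TH0,5+h+75*np.cos(t)+23*np.sin(t)])
    R=rot(tilt0-(TH0-th),flip)
    return W(mid+u*(S-75))-R[:,2]*(6+back),R
E
python3 - <<'E'
from h import *
for flip in(1,-1):
  for t0 in(0,10,20):
    for th,b in((TH0,80),(TH0,0),(30,0),(15,0),(0,0),(0,70)):
        p,R=pose(th,t0,3,flip,b); q=ctrl.solve_ik(p,R); print(flip,t0,th,b,p.round(),None if q is None else np.round(q,2))
  for a in(.36,1,1.57):
    q=ctrl.solve_ik(W([130*np.cos(a),0,95+130*np.sin(a)+2]),rot(0,flip)); print("bar",None if q is None else np.round(q,2))
E
```

```text
1 0 45.7 80 [ 445. -145.  210.] [-0.5   0.02  1.85 -0.    1.27  2.73]
1 0 45.7 0 [ 445. -145.  130.] [-0.5   0.13  1.92 -0.    1.1   2.73]
1 0 30 0 [ 445. -162.  149.] [-0.68  0.18  1.84  0.24  1.29  2.47]
1 0 15 0 [ 445. -181.  157.] [-0.81  0.3   1.75  0.4   1.48  2.31]
1 0 0 0 [ 445. -200.  155.] [-0.91  0.45  1.65  0.51  1.67  2.21]
1 0 0 70 [ 440. -250.  204.] [-0.97  0.44  1.54  0.49  1.8   2.22]
1 10 45.7 80 [ 447. -130.  209.] None
1 10 45.7 0 [ 445. -144.  130.] None
1 10 30 0 [ 445. -161.  149.] [-0.59  0.13  1.87  0.09  1.19  2.61]
1 10 15 0 [ 445. -180.  158.] [-0.74  0.22  1.79  0.29  1.37  2.4 ]
1 10 0 0 [ 445. -200.  156.] [-0.86  0.36  1.69  0.43  1.55  2.26]
1 10 0 70 [ 441. -240.  213.] [-0.91  0.33  1.6   0.41  1.69  2.27]
1 20 45.7 80 [ 448. -116.  205.] None
1 20 45.7 0 [ 445. -143.  130.] None
1 20 30 0 [ 445. -160.  149.] [-0.49  0.1   1.9  -0.08  1.11  2.78]
1 20 15 0 [ 445. -179.  158.] [-0.66  0.16  1.83  0.17  1.26  2.51]
1 20 0 0 [ 445. -199.  156.] [-0.8   0.28  1.74  0.34  1.43  2.33]
1 20 0 70 [ 442. -229.  219.] [-0.84  0.23  1.65  0.32  1.57  2.34]
ba
[... 797 characters left out ...]
  0.29  1.37 -0.74]
-1 10 0 0 [ 445. -200.  156.] [-0.86  0.36  1.69  0.43  1.55 -0.88]
-1 10 0 70 [ 441. -240.  213.] [-0.91  0.33  1.6   0.41  1.69 -0.87]
-1 20 45.7 80 [ 448. -116.  205.] [-0.23  0.03  1.89 -0.37  1.2  -0.  ]
-1 20 45.7 0 [ 445. -143.  130.] [-0.29  0.14  1.95 -0.41  1.02  0.01]
-1 20 30 0 [ 445. -160.  149.] [-0.49  0.1   1.9  -0.08  1.11 -0.36]
-1 20 15 0 [ 445. -179.  158.] [-0.66  0.16  1.83  0.17  1.26 -0.63]
-1 20 0 0 [ 445. -199.  156.] [-0.8   0.28  1.74  0.34  1.43 -0.81]
-1 20 0 70 [ 442. -229.  219.] [-0.84  0.23  1.65  0.32  1.57 -0.8 ]
bar [-0.49  0.38  1.57 -0.    1.19 -0.4 ]
bar [-0.53  0.21  1.65 -0.    1.29 -0.44]
bar [-0.59  0.04  1.79 -0.    1.31 -0.5 ]
```

```bash
cat >> h.py <<'E'
def wrist(save=None):
    s=sensors.read_state(); p,d=optics.grab_frame("wrist"); c=optics.camera_params("wrist"); T=np.array(c["T_tool_cam"])
    if save: cv2.imwrite(save,p[:,:,::-1])
    v,u=np.mgrid[:384,:512]; X=rays(c,np.stack([u,v],-1))*d[...,None]
    X=(X@T[:3,:3].T+T[:3,3])@np.array(s["eef_rot"]).T+s["eef_pos"]
    return p,d,(X-O)@RC
E
python3 - <<'E'
from h import *
p,R=pose(TH0,0,0,1,130)
ctrl.gripper_to(64,70); ctrl.move_ptp(p,R)
pic,d,L=wrist("pics/w1.png")
ins=(abs(L[...,0])<62)&(abs(L[...,1])<66)&(L[...,2]>40)&(L[...,2]<150)&(d>0); q=L[ins]
for y in range(-65,66,10):
    s=q[abs(q[:,1]-y)<5]
    if len(s): print(y,len(s),s[:,2].max().round(1),np.percentile(s[:,0],[2,98]).round())
for nm,m in dict(x=(abs(L[...,1])<60),y=(abs(L[...,0])<60)).items():
    ax=0 if nm=="x" else 1
    r=L[m&(abs(L[...,2]-130)<4)&(abs(abs(L[...,ax])-74)<14)]; 
    print(nm,[(len(s),np.percentile(s,[3,50,97],axis=0).round(1)[:,[ax,2]].tolist()) for s in(r[r[:,ax]>0],r[r[:,ax]<0]) if len(s)])
s=sensors.read_state(); print(s["t"],s["eef_pos"],s["grip_width"],s["force"])
E
```

```text
-65 71 45.3 [-16.   6.]
-55 259 54.9 [-21.  11.]
-45 334 65.0 [-25.  15.]
-35 383 75.4 [-26.  16.]
-25 395 84.7 [-26.  16.]
-15 431 95.4 [-26.  17.]
-5 455 105.5 [-25.  17.]
5 481 114.9 [-25.  17.]
15 472 117.8 [-25.  18.]
25 494 129.1 [-25.  17.]
35 485 137.6 [-20.  14.]
45 374 138.9 [-21.  15.]
55 237 131.7 [-20.  14.]
65 79 130.7 [-15.  57.]
x [(1524, [[69.2, 127.0], [72.9, 130.4], [77.8, 131.9]]), (1505, [[-78.6, 127.3], [-73.9, 130.5], [-70.1, 132.0]])]
y [(1197, [[66.5, 126.9], [70.0, 130.3], [75.4, 131.8]]), (1941, [[-77.1, 127.7], [-72.6, 130.6], [-68.7, 132.2]])]
2.9417 [ 445.26361828 -145.70151917  257.37557075] 63.77049016131052 [ 0.38634701 -0.42199327 -0.42059654]
```

View pics/w1.png

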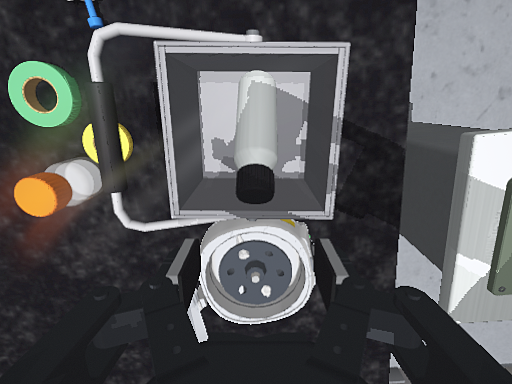

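The wrist view shows the carrier at (255,130), with the cap at (255,183) on the centrifuge side and the flask clear between the jaws. The frame agrees to about 1 mm, so I grip the cap and tip the flask up.

```bash
sed -i 's/\[0.75,1.75,0\]/[0.4,1.2,0]/' h.py; python3 - <<'E'
from h import *
def st(m):
    s=sensors.read_state(); print(m,round(s["t"],2),np.round(s["force"],1),round(s["grip_width"],1),round(s["grasp_force"],1),np.round(s["eef_pos"],1)); return s
p,R=pose(TH0,0,0)
print(ctrl.move_l(p,R,vel=120,threshold=12)); st("down")
ctrl.gripper_to(20,70); s=st("grip")
if 33<s["grip_width"]<40:
    for th in np.linspace(TH0,0,8)[1:]:
        f=min(1,(TH0-th)/13)
        ctrl.move_l(*pose(th,0,4*f),vel=60)
        s=st(round(th,1))
        if s["grip_width"]<30 or np.linalg.norm(s["force"])>35: break
    wrist("pics/w2.png")
    cv2.imwrite("pics/s2.png",optics.grab_frame("scene")[0][100:260,60:300,::-1])
E
python3 -c "
import cv2
a=cv2.imread('pics/s2.png');b=cv2.imread('pics/w2.png');a=cv2.resize(a,(400,267));b=cv2.resize(b,(400,300));import numpy as np
cv2.imwrite('pics/m2.png',np.hstack([cv2.copyMakeBorder(a,0,33,0,0,0),b]))"
```

```text
False
down 4.17 [ 0.3  0.2 -0.1] 63.7 0.0 [ 445.5 -146.2  128.1]
grip 4.55 [0.7 1.7 3.5] 33.7 69.4 [ 445.4 -146.   128.1]
39.2 4.92 [ 0.6 -0.1 -1.6] 34.2 70.0 [ 444.4 -152.9  137.8]
32.6 5.27 [-0.4  0.  -3.2] 34.0 69.8 [ 444.3 -159.5  146.9]
26.1 5.58 [ 0.4 -0.3 -1.7] 34.4 69.8 [ 444.4 -167.2  152.5]
19.6 5.88 [-0.6  0.4 -2.5] 33.5 69.8 [ 444.5 -175.2  156.2]
13.1 6.17 [ 0.2  0.5 -2.6] 34.0 69.8 [ 444.4 -183.6  158. ]
6.5 6.46 [ 0.6 -0.1 -3.8] 33.8 69.8 [ 444.3 -191.9  157.9]
0.0 6.76 [-0.4 -0.5 -3.1] 33.8 69.8 [ 444.2 -200.3  155.8]
```

View pics/m2.png

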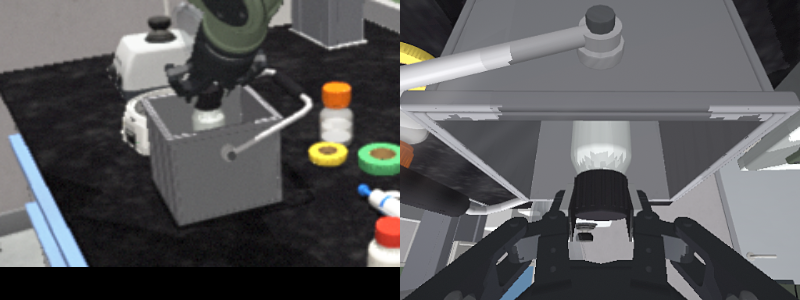

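The flask hangs upright in the middle of the carrier, held by its cap. Next I lower it to contact, release and check.

```bash
python3 - <<'E'
from h import *
s=sensors.read_state(); p0=np.array(s["eef_pos"]); R=np.array(s["eef_rot"])
print(ctrl.move_l(p0+[0,0,-9],vel=15,threshold=4)); s=sensors.read_state(); p=np.array(s["eef_pos"]); print(p-p0,s["force"])
ctrl.gripper_to(60); ctrl.hold(.3)
ctrl.move_l(p-R[:,2]*75,vel=120)
ctrl.move_ptp(W([0,0,300]),rot(0)); ctrl.hold(.2)
pic,d,L=wrist("pics/w3.png")
m=(np.hypot(L[...,0],L[...,1])<45)&(d>0)
for z in(155,146,135,):
    q=L[m&(abs(L[...,2]-z)<5)]
    if len(q): print(z,len(q),np.percentile(q,[3,50,97],axis=0).round(1).tolist())
b=(L[...,0]>95)&(L[...,0]<150)&(abs(L[...,1])<40)&(L[...,2]>110)&(L[...,2]<190)&(d>0); q=L[b]; print("bar",len(q),np.percentile(q,[2,50,98],axis=0).round(1).tolist())
print(sensors.read_state()["t"])
E
```

```text
True
[ 0.15216797  0.14704325 -3.39968871] [0.17148927 0.88553818 5.3650201 ]
155 994 [[-16.7, -14.4, 151.7], [-0.8, 0.8, 155.7], [14.3, 16.9, 157.1]]
146 85 [[-17.1, -16.3, 141.5], [0.2, -13.2, 146.7], [17.1, -0.1, 150.7]]
135 65 [[-17.5, -16.4, 130.9], [-0.8, -13.9, 135.5], [16.4, -3.1, 139.7]]
bar 1580 [[111.6, -38.5, 139.1], [117.6, -2.6, 149.5], [129.5, 38.2, 152.0]]
9.4917
```

View pics/w3.png

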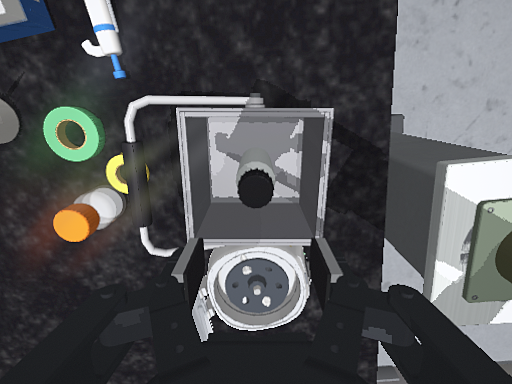

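The flask stands at the centre, with its cap top at height 155.7 and within 1 mm of the middle. The bar is at (140,185) in the view, about 0.37 rad. Next is the handle.

```bash
python3 - <<'E'
from h import *
def st(m):
    s=sensors.read_state(); print(m,round(s["t"],2),np.round(s["force"],1),round(s["grip_width"],1),np.round((np.array(s["eef_pos"])-O)@RC,1)); return s
R=rot(0); dz=9
tp=lambda a:W([130*np.cos(a),0,95+130*np.sin(a)+dz])
ctrl.gripper_to(40); a0=0.37
ctrl.move_l(tp(a0)+[0,0,80],R,vel=200)
print(ctrl.move_l(tp(a0),R,vel=80,threshold=8)); st("down")
ctrl.gripper_to(10,30); s=st("grip")
if 16<s["grip_width"]<24:
    for a in np.linspace(a0,1.57,13)[1:]:
        ctrl.move_l(tp(a),R,vel=90); s=st(round(a,2))
        if np.linalg.norm(s["force"])>35: break
    print(ctrl.move_l(tp(1.62),R,vel=20,threshold=10)); st("end")
E
```

```text
False
down 11.82 [0.7 0.  0.5] 40.1 [121.8  -0.2 151.8]
grip 12.13 [2.6 0.6 0.5] 18.8 [122.2  -0.2 152. ]
0.47 12.43 [ 3.9 -0.3  0.8] 19.1 [117.4  -0.2 164. ]
0.57 12.72 [7.  1.4 3.4] 18.9 [111.5  -0.2 175.7]
0.67 13.01 [6.  0.6 4.3] 18.5 [ 1.045e+02 -1.000e-01  1.868e+02]
0.77 13.3 [7.3 1.6 5.4] 19.1 [ 9.670e+01 -1.000e-01  1.972e+02]
0.87 13.59 [9.  3.4 8. ] 18.5 [ 8.780e+01 -1.000e-01  2.069e+02]
0.97 13.88 [ 8.8  2.9 10. ] 18.8 [ 7.830e+01 -1.000e-01  2.155e+02]
1.07 14.18 [ 9.6  4.3 11.7] 18.6 [ 68.   -0.  223.3]
1.17 14.47 [ 9.8  4.6 15.1] 18.5 [ 5.68e+01 -1.00e-01  2.30e+02]
1.27 14.76 [ 8.3  4.7 17.5] 18.8 [ 4.380e+01 -1.000e-01  2.343e+02]
1.37 15.05 [ 6.   5.1 18.1] 18.5 [ 30.3  -0.  237.2]
1.47 15.34 [ 3.4  6.2 18.8] 19.0 [1.650e+01 1.000e-01 2.386e+02]
1.57 15.63 [ 0.6  5.1 17.7] 18.9 [2.600e+00 2.000e-01 2.386e+02]
True
end 15.93 [ 0.9 -0.3  2. ] 18.9 [4.000e-01 2.000e-01 2.386e+02]
```

```bash
python3 - <<'E'
from h import *
s=sensors.read_state(); p=np.array(s["eef_pos"]); R=rot(0)
print(ctrl.move_l(p+RC@[-8,0,0],R,vel=20,threshold=14)); s=sensors.read_state(); print(s["force"],(np.array(s["eef_pos"])-O)@RC)
ctrl.gripper_to(44); s=sensors.read_state(); print(s["force"],(np.array(s["eef_pos"])-O)@RC)
ctrl.move_l(np.array(s["eef_pos"])+[0,0,110],R,vel=150)
ctrl.move_ptp(W([-20,-200,330]),R); ctrl.hold(.3)
f=[]
for n in("scene","top"):
    pic,d=optics.grab_frame(n); f.append(pic[100:260,100:300] if n=="scene" else pic[130:290,90:290])
    if n=="top":
        L=(cloud(optics.camera_params(n),d)-O)@RC
        q=L[(abs(L[...,0])<40)&(abs(L[...,1])<40)&(L[...,2]>200)&(L[...,2]<260)]; print("bar",len(q),np.percentile(q,[2,50,98],axis=0).round(1).tolist() if len(q) else 0)
        q=L[(abs(L[...,0])<40)&(abs(L[...,1])<40)&(L[...,2]>148)&(L[...,2]<165)]; print("cap",len(q),np.percentile(q,[2,50,98],axis=0).round(1).tolist() if len(q) else 0)
cv2.imwrite("pics/f.png",cv2.resize(np.hstack(f)[:,:,::-1],None,fx=2,fy=2))
print(sensors.read_state()["t"])
E
```

```text
True
[0.72703894 0.40101188 0.61275259] [2.48273474e-01 2.29841099e-01 2.38582417e+02]
[-0.04533577 -0.46790688 -0.14179322] [  0.3167968    0.38886374 238.50419189]
bar 471 [[-9.1, -38.4, 224.8], [0.2, 0.2, 232.2], [10.2, 38.3, 235.4]]
cap 73 [[-17.2, -10.8, 149.4], [-11.3, 2.9, 153.5], [16.5, 15.9, 156.7]]
18.7083
```

View pics/f.png

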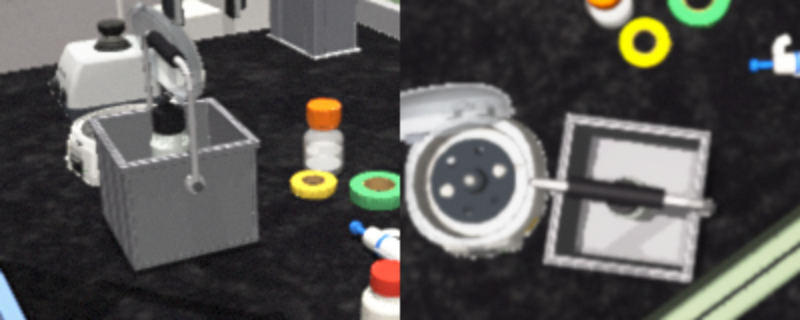

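The pictures show the flask upright under the handle and the bar at x ≈ 0 and height ≈ 225, against its stop. The bottle and jar have not moved and the gripper is clear.

```bash
python3 -c "
from plant import ctrl
print(ctrl.finish_job())"
```

```text
the job is handed in; nothing more can be done
None
```

I stood the flask upright in the middle of the carrier floor, then swung the handle up against its stop, left the bottle and jar untouched, and handed the job in at about 19 s.

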